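Test the narrow-end part switch and acknowledge it

ROBOT

A 6-joint arm with a two-finger parallel gripper is mounted at the origin on the work surface. World frame = base frame: x ahead of the robot, y to its left, z up, the work surface at z = 0. Lengths are in m, angles in rad, forces in N, time in s.
With the tool pointing down it reaches from about 0.25 to 0.8 m from the base axis. Payload 3.9 kg.
Tool frame: the origin (TCP) lies at the very end of the fingers, on their centre line; the grasp point (between the pads) lies 19 mm behind it (arm.pinch_z is the distance from the TCP to the grasp point, in m); x points along the fingers, z is the direction in which the jaws open and shut, and the axes are right-handed (so a half turn about x gives the same grasp; the last joint's range is limited). The gripper opens to 85 mm and grips with 20 to 120 N. Pads are 22 mm wide; open, the fingers measure 114 mm over their backs; the gripper's body (76 mm by 85 mm) begins 54 mm behind the grasp point. The pads swing forward as they close: fully open they stand 13 mm farther back than shut.
Start: joints at [1.29, 0.26, -0.138, 1.173, 0, 1.571], TCP at [0.145, 0.504, 0.231] pointing down, gripper open.
Joint ranges: [-2.78, 2.78], [-0.83, 1.72], [-1.28, 1.37], [-1.9, 2.12], [-1.57, 1.48], [-3.14, 3.14]. Speed limits (rad/s): [2.57, 2.57, 3.14, 3.14, 3.14, 3.14].

INTERFACE

Orientations are given as a unit quaternion [x, y, z, w].
In Python, from workcell import arm, viewer, find_in, outline_of gives the robot as it stands.
- The arm moves only by the shell command python3 -m inch 'ROWS' [FORCE]. ROWS is text: rows parted by semicolons, each of 5 numbers parted by spaces: the shift along the tool's x, y, z in cm, then the turn about the tool's x in degrees, then the opening, from -1 (shut) to 1 (fully open). A call has 1 to 12 rows; each row shifts and turns the commanded pose from where the row before left it, along the tool's axes as they then stand; what a row does not reach is not made up. A row lasts 1/12 s, in which the tool goes at most 41.7 mm and 7.16 degrees, less where a joint would pass 70% of its speed; a pose out of reach is approached as far as the arm can. A call with a gripper value outside its range is refused whole. The fingers move at their own pace and stop on an object; FORCE is the grip in N (left out, the last holds). Time passes only in rows, so rows that do not move let the fingers close. It gives the time, the measured TCP pose, the force and the opening at its end, in the units of the state.
- arm.read_state(): the state, without advancing time (a new reading comes with each control period).
- viewer.snapshot(name): name is "side" or "top" or "wrist"; returns the picture (480x640x3 uint8, red, green, blue); there is no depth.
- viewer.get_calibration(name): a dict with "mtx" (3x3 intrinsics, pixels), "origin" and "attitude" of the camera in the world; the wrist camera has in their place "tool_from_camera" (4x4, takes a point from camera to tool coordinates, whose origin is the TCP and whose axes are the tool frame's). Camera axes: x right, y up, looking along -z (the intrinsics and any distortion apply to the point x, -y, -z); pixel columns grow to the right and rows downward; lengths in m; the calibration is good to about 2 mm. A picture is of the moment at which its call begins: read the wrist's pose just before it. get_calibration takes no time and is no camera call.
- arm.job_done(): hands the job in, once; it reports no verdict.
Trained networks look in the newest picture that a camera, given by its name, has taken for a name from the list of things; names that differ only in an ending like _2 or _b are one class to them, and where a whole thing is asked for, a point or a joint stands for the part that bears it (a point fixed in the world has none). Each returns a list of dicts, best first, with "confidence" (0 to 1); they miss things now and then, are a little off and sometimes report something else, mostly with a low value. They report only what shows in the picture. A call takes as long as a camera call. They do not tell look-alikes from the thing itself.
- find_in(camera, name): "uv" ([column, row] in pixels, amid what is visible of it).
- outline_of(camera, name): "pixels" (480x640 bool, what is visible of it) and "uv" ([column, row] in pixels, amid what is visible of it).
The state is a dict: "time": time; "q": joint angles; "dq": joint speeds; "joint_torque": joint torques, N m; "eef_pos": TCP position; "ee_rot": TCP orientation; "force": force on the tool from outside, world axes, zero at the start; "wrist_torque": the same for the moment, N m; "grip_width": finger opening in m.
Only numpy, scipy, OpenCV 4.12 (cv2) and the standard library are available. Lean on these libraries where they do the work, as an engineer would, in place of code of your own. Each camera call takes 0.05 s, during which the arm holds its last target.

TASK

With closed fingertips, gently press the spring plunger at the narrow end of the pear-shaped nest until its switch trips (about halfway in) and let it spring back out; then acknowledge the test by gently pressing the long bar-shaped key on the grey button box in the same way, and withdraw. Leave the other plungers and keys alone, do not pinch, lift or shove the box, and do not disturb the loose parts lying about.

Things in the scene. Friction and masses are not known exactly. Their poses are not given: they have to be found in the camera images.
- nest: Fixed aluminium nest plate, 260 x 180 mm, any yaw; origin at bench level under its centre, top face 40 mm up. Its x axis points to the narrow end of a pear-shaped ridge (12 mm high). Inside stand four equal steel spring plungers: one at the narrow end, one in the middle, two side by side at the wide end. A small toggle clamp (35 mm high, fixed) stands at the -y edge, near the middle.
- narrow_switch_top (a point): Centre of the top of the plunger to press, at the narrow end, at (75, 0) mm on the plate: steel head 22 mm across, top 32 mm above the plate, 72 mm above the bench; next plunger 75 mm away. It slides straight down 10 mm and springs back: about 1 N to start it, 8 N fully in; the switch trips at 3 mm (about 3 N).
- narrow_switch (a joint): Travel of the narrow-end plunger, 0 to 0.010. Joint value: 0 = fully out, grows as it is pressed in (m).
- middle_switch (a joint): Steel spring plunger like the narrow-end one, same size and stiffness, at (0, 0) mm on the plate; must be left alone. Joint value: 0 = fully out, grows as it is pressed in (m).
- wide_a_switch (a joint): Steel spring plunger like the narrow-end one, same size and stiffness, at (-68, 40) mm on the plate; must be left alone. Joint value: 0 = fully out, grows as it is pressed in (m).
- wide_b_switch (a joint): Steel spring plunger like the narrow-end one, same size and stiffness, at (-68, -40) mm on the plate; must be left alone. Joint value: 0 = fully out, grows as it is pressed in (m).
- box: Loose grey button box, 90 x 180 x 55 mm, 0.9 kg, standing flat on the bench; origin under its centre, z up, y along its length. On its top stand three white keys in a row along its y: two round ones 20 mm across at y = -62 and -10 mm and a long bar-shaped one at y = 52 mm.
- bar_key_top (a point): Centre of the top of the bar-shaped key, 20 x 44 mm (long way along the box's y), 71 mm above the bench and 16 mm above the box's top. It slides straight down 8 mm and springs back: about 1 N to start it, 8 N fully in; it trips at 3 mm (about 3.6 N).
- bar_key (a joint): Travel of the bar-shaped key, 0 to 0.008. Joint value: 0 = fully out, grows as it is pressed in (m).
- mid_key (a joint): Round key at y = -10 mm on the box, same height and stiffness as the bar key; must be left alone. Joint value: 0 = fully out, grows as it is pressed in (m).
- end_key (a joint): Round key at y = -62 mm on the box, same height and stiffness as the bar key; must be left alone. Joint value: 0 = fully out, grows as it is pressed in (m).
- sleeve: Bystander: loose steel sleeve, 24 mm across, 35 mm high, standing on the nest plate near one long edge; origin at the centre of its underside.
- bracket: Bystander: loose small aluminium angle bracket, 50 x 40 mm, 40 mm high, lying on the bench beyond the button box; origin at the centre of its underside.
- wrench: Bystander: loose steel wrench, 140 mm long, lying on the bench on the robot's side of the button box; origin at the middle of its underside.
There are look-alikes about, which are no part of the job. What is meant by the box is not purple, and is the larger of those in its own colour.

How it is judged:
By the outcome, as a careful person would: the job done as asked, in the order asked, and still so for the second after the job is handed in, with the robot touching nothing.
It also fails if it takes over 43 s, if anything falls off the work surface, if the arm or the gripper's body presses on something with over 40 N, if the wrist force passes 120 N, or if a joint passes its speed limit or range.

## Working session

There is one attempt and no reset: what is moved stays moved. The work goes in short steps, Python scripts to look and compute and a shell command to move; the robot and the scene stay as the last step left them, time stands still between calls to the robot, and variables do not carry over. Pictures are saved under pics/ and viewed, and the job is handed in when it is done.

```bash
ls; mkdir -p pics; python3 - <<'E'
from workcell import arm, viewer, find_in, outline_of
import cv2
s=arm.read_state();print(s['time'],s['eef_pos'],s['ee_rot'],s['force'],s['grip_width'])
for n in('top','side'):
    im=viewer.snapshot(n);cv2.imwrite(f'pics/{n}0.png',im[:,:,::-1])
    c=viewer.get_calibration(n);print(n,c)
    for t in('nest','narrow_switch_top','box','bar_key_top','sleeve','bracket','wrench'):
        print(t,[(([round(float(x)) for x in d['uv']]),round(float(d['confidence']),2)) for d in find_in(n,t)])
E
```

```text
pics
0.0 [0.14529634 0.50380074 0.23048034] [-0.42552717  0.56557972  0.42470174  0.56451274] [-0.94066783 -0.0287558  -1.45404537] 0.08511649360641962
top {'mtx': array([[554.44407994,   0.        , 318.71831788],
       [  0.        , 554.44407994, 245.31791727],
       [  0.        ,   0.        ,   1.        ]]), 'origin': array([0.32161023, 0.00169365, 1.20182606]), 'attitude': array([-0.06418398,  0.05170561,  0.70494304, -0.70445884])}
nest [([432, 252], 0.84)]
narrow_switch_top []
box [([146, 331], 0.86), ([266, 230], 0.7), ([272, 335], 0.64), ([402, 232], 0.2)]
bar_key_top [([238, 234], 0.74), ([119, 336], 0.61), ([289, 330], 0.58)]
sleeve [([391, 262], 0.62), ([271, 273], 0.55)]
bracket [([239, 202], 0.74)]
wrench [([270, 272], 0.89)]
side {'mtx': array([[498.4604962 ,   0.        , 320.91871593],
       [  0.        , 498.4604962 , 240.83692096],
       [  0.        ,   0.        ,   1.        ]]), 'origin': array([-0.01616379, -0.51889362,  0.74308343]), 'attitude': array([ 0.37675622, -0.15422046, -0.34277344,  0.84662693])}
nest [([407, 329], 0.59)]
narrow_switch_top []
box [([221, 274], 0.89), ([296, 219], 0.76), ([158, 217], 0.64)]
bar_key_top [([141, 197], 0.42)]
sleeve [([361, 290], 0.79)]
bracket [([360, 292], 0.73), ([307, 193], 0.66)]
wrench [([268, 249], 0.88)]
```

View pics/top0.png

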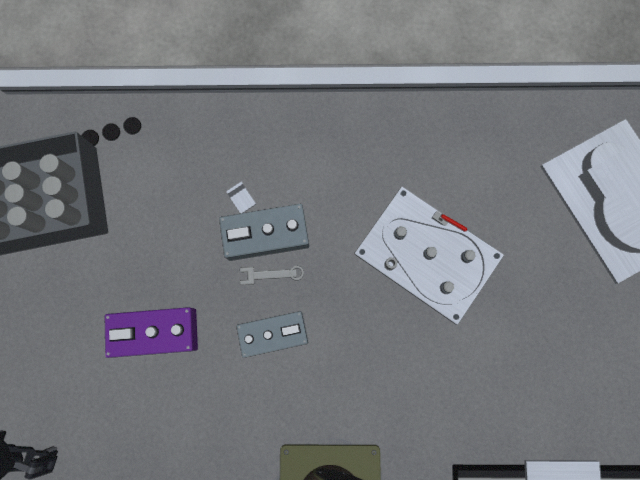

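View pics/side0.png

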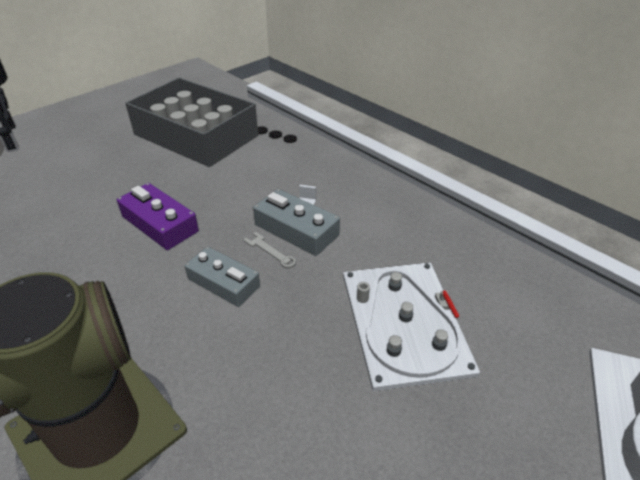

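Candidates: for the box, large grey (265,232), small grey (272,335) and purple (151,332). The description picks the large grey one, so its bar key is at (238,233). The look-alike bars are at (290,330) and (120,334). For the plungers, the narrow end is (400,232), the others are (430,252), (467,256) and (447,287), and the loose sleeve is at (391,263). I choose (400,232). Next I'll check both choices in a close crop and measure.

```bash
cat > h.py <<'E'
import numpy as np,cv2
from scipy.spatial.transform import Rotation as R
from workcell import arm, viewer, find_in, outline_of
def ray(c,uv):
    K=c['mtx'];d=np.array([(uv[0]-K[0,2])/K[0,0],-(uv[1]-K[1,2])/K[1,1],-1.])
    return np.array(c['origin']),R.from_quat(c['attitude']).as_matrix()@d
def atz(c,uv,z):
    o,d=ray(c,uv);return o+d*(z-o[2])/d[2]
def proj(c,p):
    q=R.from_quat(c['attitude']).as_matrix().T@(np.array(p)-c['origin']);K=c['mtx']
    return np.array([K[0,0]*q[0]/-q[2]+K[0,2],K[1,1]*-q[1]/-q[2]+K[1,2]])
E
python3 - <<'E'
from h import *
c=viewer.get_calibration('top');s=viewer.get_calibration('side')
for n,a,b,z in(('narrow',(400,232),(396,276),.072),('mid',(430,252),(407,305),.072),('wa',(447,287),(395,339),.072),('wb',(468,256),(441,332),.072),('bar',(238,233),(278,200),.071),('midk',(267,228.5),(299,210),.071),('endk',(292,225),(318,219),.071)):
    print(n,atz(c,a,z).round(4),atz(s,b,z).round(4))
a=cv2.imread('pics/top0.png')[170:340,210:510];b=cv2.imread('pics/side0.png')[180:390,240:480]
cv2.imwrite('pics/c1.png',cv2.resize(a,None,fx=2.6,fy=2.6,interpolation=cv2.INTER_CUBIC))
cv2.imwrite('pics/c2.png',cv2.resize(b,None,fx=2.8,fy=2.8,interpolation=cv2.INTER_CUBIC))
E
```

```text
narrow [ 0.5363 -0.1464  0.072 ] [ 0.5377 -0.1526  0.072 ]
mid [ 0.4943 -0.2069  0.072 ] [ 0.4966 -0.2114  0.072 ]
wa [ 0.4223 -0.239   0.072 ] [ 0.4243 -0.2438  0.072 ]
wb [ 0.4858 -0.2842  0.072 ] [ 0.4909 -0.2881  0.072 ]
bar [0.5352 0.1898 0.071 ] [0.5319 0.1795 0.071 ]
midk [0.5446 0.1295 0.071 ] [0.5414 0.1208 0.071 ]
endk [0.5519 0.0775 0.071 ] [0.5498 0.0701 0.071 ]
```

View pics/c1.png

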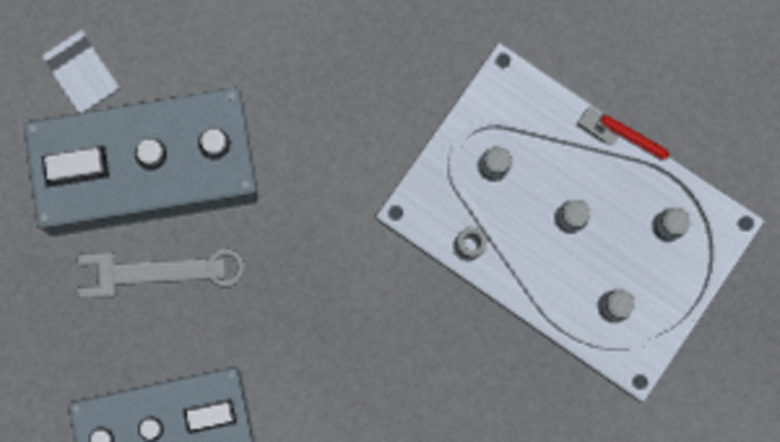

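View pics/c2.png

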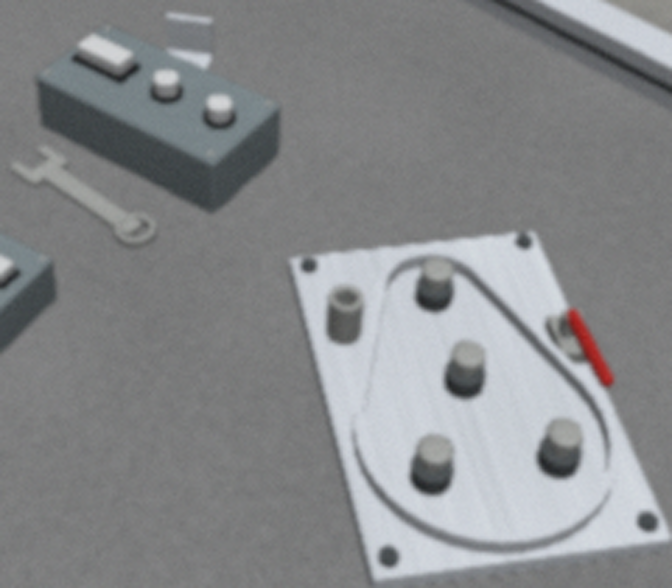

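The crops confirm it. The narrow-end plunger is at (401,231) in the top view and (396,276) in the side view. The bar key of the large grey box is at (239,233) top and (278,199) side. The two cameras disagree by 5–10 mm, so I'll refine with the wrist camera from above.

```bash
python3 - <<'E'
from h import *
s=arm.read_state();M=R.from_quat(s['ee_rot']).as_matrix();print(M.round(3),s['time'])
p=s['eef_pos'];print('to above plunger',(M.T@(np.array([.50,-.15,.23])-p)*100).round(2))
print(viewer.get_calibration('wrist'))
E
```

```text
[[ 0.    -0.961  0.277]
 [ 0.     0.277  0.961]
 [-1.     0.     0.   ]] 0.8
to above plunger [  0.13 -52.2  -53.06]
{'mtx': array([[412.09579508,   0.        , 314.84431436],
       [  0.        , 412.09579508, 245.12029727],
       [  0.        ,   0.        ,   1.        ]]), 'tool_from_camera': array([[ 5.75231941e-05,  3.26023138e-01, -9.45361788e-01,
        -1.43179129e-01],
       [ 8.36188035e-05,  9.45361785e-01,  3.26023142e-01,
         8.43164487e-02],
       [ 9.99999995e-01, -9.78039141e-05,  2.71185647e-05,
        -6.72145406e-04],
       [ 0.00000000e+00,  0.00000000e+00,  0.00000000e+00,
         1.00000000e+00]])}
```

```bash
python3 -m inch '0 -2.4 -2.4 0 -1; 0 -2.4 -2.4 0 -1; 0 -2.4 -2.4 0 -1; 0 -2.4 -2.4 0 -1; 0 -2.4 -2.4 0 -1; 0 -2.4 -2.4 0 -1; 0 -2.4 -2.4 0 -1; 0 -2.4 -2.4 0 -1; 0 -2.4 -2.4 0 -1; 0 -2.4 -2.4 0 -1; 0 -2.4 -2.4 0 -1' 30; python3 -m inch '0 -2.4 -2.4 0 -1; 0 -2.4 -2.4 0 -1; 0 -2.4 -2.4 0 -1; 0 -2.4 -2.4 0 -1; 0 -2.4 -2.4 0 -1; 0 -2.4 -2.4 0 -1; 0 -2.4 -2.4 0 -1; 0 -2.4 -2.4 0 -1; 0 -2.4 -2.4 0 -1; 0 -2.4 -2.4 0 -1; 0 0 0 0 -1; 0 0 0 0 -1'
python3 - <<'E'
from h import *
s=arm.read_state();print(s['time'],s['eef_pos'],s['force'],s['grip_width'])
im=viewer.snapshot('wrist');cv2.imwrite('pics/w1.png',im[:,:,::-1])
M=R.from_quat(s['ee_rot']).as_matrix();print(M.round(3));np.savez('w1.npz',p=s['eef_pos'],M=M)
E
```

```text
time: 1.72
eef_pos: [0.3265, 0.1761, 0.2316]
ee_rot: [-0.425, 0.565, 0.425, 0.565]
force: [0.0, -0.6, 0.3]
grip_width: -0.0002
time: 2.72
eef_pos: [0.4907, -0.1209, 0.2309]
ee_rot: [-0.424, 0.566, 0.424, 0.566]
force: [-0.2, 0.2, 0.3]
grip_width: 0.0002
2.7167 [ 0.49066883 -0.12089612  0.23092953] [-0.16648046  0.15870293  0.28136898] 0.0002470399473704312
[[-0.   -0.96  0.28]
 [ 0.    0.28  0.96]
 [-1.    0.    0.  ]]
```

View pics/w1.png

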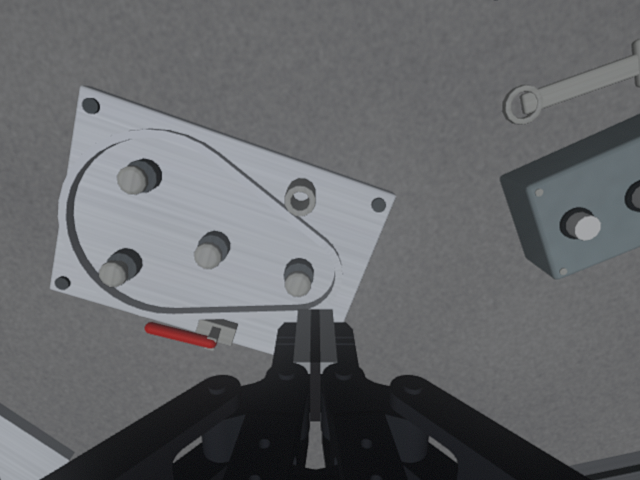

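The wrist view shows the narrow-end plunger at about (298,284), the middle one at (208,256), and the wide ones at (131,180) and (113,273). The sleeve is at (300,197) and the clamp at (215,332). Next is a joint pose fit from all cameras.

```bash
cat >> h.py <<'E'
def wcal(f):
    c=dict(viewer.get_calibration('wrist'));d=np.load(f);T=c['tool_from_camera']
    c['origin']=d['p']+d['M']@T[:3,3];c['attitude']=R.from_matrix(d['M']@T[:3,:3]).as_quat();return c
E
cat > fit.py <<'E'
from h import *
from scipy.optimize import least_squares
top=viewer.get_calibration('top');side=viewer.get_calibration('side');w=wcal('w1.npz')
P={'n':(.075,0,.072),'m':(0,0,.072),'a':(-.068,.04,.072),'b':(-.068,-.04,.072),'pp':(.13,.09,.04),'np':(-.13,.09,.04),'nn':(-.13,-.09,.04),'pn':(.13,-.09,.04)}
ob={'w':(w,{'n':(297,285),'m':(207,258),'a':(131,181),'b':(112,274),'pp':(395,194),'np':(83,86),'nn':(52,289)}),
'top':(top,{'n':(401.2,231.5),'m':(430.7,252.2),'a':(448.5,286.5),'b':(469,255),'pp':(355.5,253),'np':(457.5,324),'nn':(503,255),'pn':(402.5,187)}),
'side':(side,{'n':(395.7,275),'m':(407,305),'a':(395.5,339),'b':(441.5,333.5),'pp':(344,272),'np':(374.5,387),'nn':(478.5,373),'pn':(431,263.5)})}
def pt(x,p): 
    c,s=np.cos(x[2]),np.sin(x[2]);return np.array([x[0]+c*p[0]-s*p[1],x[1]+s*p[0]+c*p[1],p[2]])
for use in(['w'],['top'],['side'],['w','top','side']):
    f=lambda x:np.concatenate([proj(ob[u][0],pt(x,P[k]))-v for u in use for k,v in ob[u][1].items()])
    r=least_squares(f,[.49,-.21,.9],loss='soft_l1');print(use,r.x.round(4),'narrow',pt(r.x,P['n']).round(4),'res',np.abs(r.fun).max().round(1),np.sqrt(np.mean(r.fun**2)).round(2))
E
python3 fit.py; python3 - <<'E'
import cv2
a=cv2.imread('pics/w1.png')[70:350,40:420];cv2.imwrite('pics/w1c.png',cv2.resize(a,None,fx=2.1,fy=2.1,interpolation=cv2.INTER_CUBIC))
E
```

```text
['w'] [ 0.4955 -0.2106  0.957 ] narrow [ 0.5387 -0.1493  0.072 ] res 3.5 1.54
['top'] [ 0.4947 -0.2098  0.9528] narrow [ 0.5381 -0.1487  0.072 ] res 1.8 0.8
['side'] [ 0.496  -0.2126  0.9486] narrow [ 0.5397 -0.1516  0.072 ] res 1.9 0.84
['w', 'top', 'side'] [ 0.4955 -0.2109  0.9541] narrow [ 0.5389 -0.1498  0.072 ] res 3.5 1.21
```

View pics/w1c.png

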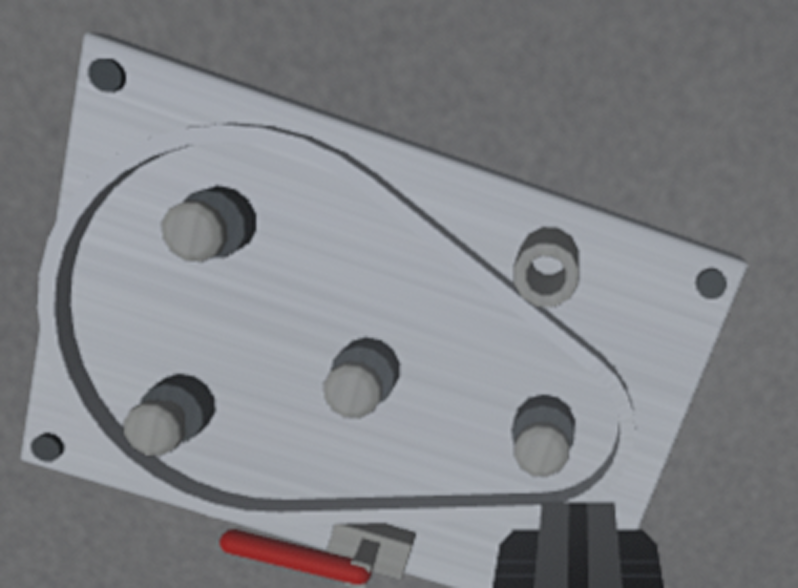

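The fits agree within 3 mm. The target is (0.5387, -0.1496).

```bash
cat > to.py <<'E'
import sys
from h import *
s=arm.read_state();M=R.from_quat(s['ee_rot']).as_matrix()
print('t',s['time'],'pos',s['eef_pos'].round(4),'F',s['force'].round(2),'shift cm',(M.T@(np.array(list(map(float,sys.argv[1:4])))-s['eef_pos'])*100).round(2))
E
python3 to.py .5387 -.1496 .09
```

```text
t 2.7667 pos [ 0.4898 -0.1198  0.231 ] F [ 0.76  0.06 -0.32] shift cm [14.09 -5.54 -1.51]
```

```bash
python3 -m inch '0 -1.8 -0.5 0 -1; 0 -1.8 -0.5 0 -1; 0 -1.9 -0.5 0 -1; 2.5 0 0 0 -1; 2.5 0 0 0 -1; 2.5 0 0 0 -1; 2.5 0 0 0 -1; 2.5 0 0 0 -1; 0.6 0 0 0 -1; 0 0 0 0 -1; 0 0 0 0 -1; 0 0 0 0 -1'; python3 to.py .5387 -.1496 .072
python3 - <<'E'
from h import *
im=viewer.snapshot('wrist');cv2.imwrite('pics/w2.png',im[:,:,::-1])
im=viewer.snapshot('side');cv2.imwrite('pics/s2.png',cv2.resize(im[200:380,300:500,::-1],None,fx=3,fy=3,interpolation=cv2.INTER_CUBIC))
E
python3 to.py .5387 -.1496 .072
```

```text
time: 3.77
eef_pos: [0.54, -0.149, 0.1021]
ee_rot: [-0.426, 0.564, 0.424, 0.566]
force: [0.8, 0.0, -0.3]
grip_width: -0.0006
t 3.7667 pos [ 0.54   -0.149   0.1021] F [ 0.78  0.04 -0.26] shift cm [ 3.01  0.12 -0.09]
t 3.8667 pos [ 0.5401 -0.1493  0.1022] F [ 0.   -0.47  0.08] shift cm [ 3.02  0.14 -0.06]
```

View pics/w2.png

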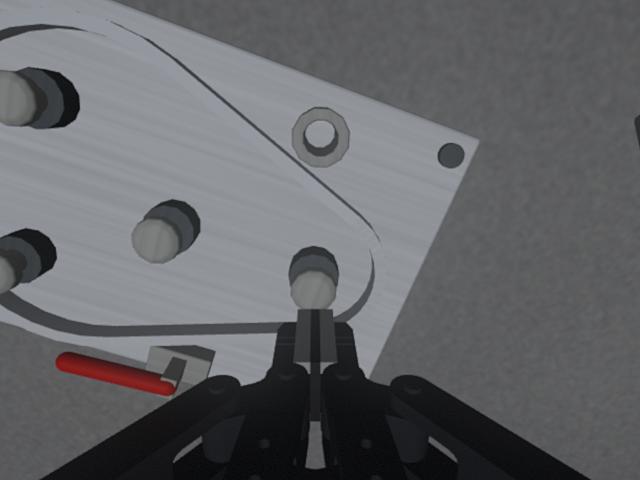

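View pics/s2.png

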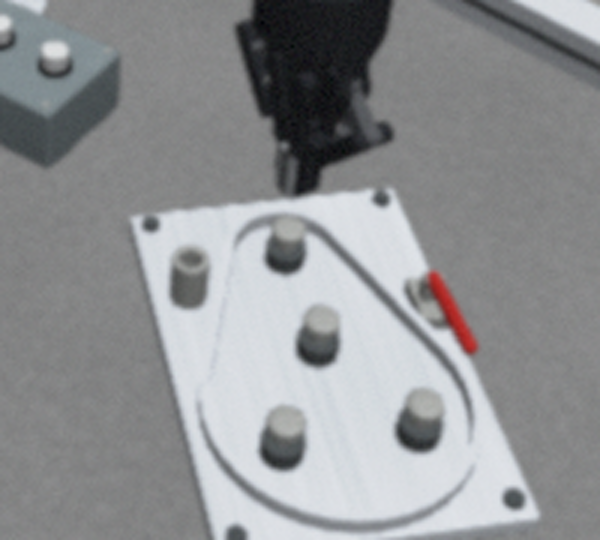

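The fingers sit at column 315 and the head at column 313. The visible head spans from about row 268, with its centre at about row 291. I'll check that against the prediction.

```bash
python3 - <<'E'
from h import *
s=arm.read_state();M=R.from_quat(s['ee_rot']).as_matrix();np.savez('w2.npz',p=s['eef_pos'],M=M)
c=wcal('w2.npz');print(atz(c,(313.5,290),.072),atz(c,(313.5,292),.072),proj(c,[.5387,-.1496,.072]),proj(c,s['eef_pos']))
E
```

```text
[ 0.53739877 -0.14990574  0.072     ] [ 0.53837837 -0.15018904  0.072     ] [314.91431811 292.2858265 ] [316.547998   328.70154993]
```

```bash
python3 -m inch '1.2 0.15 -0.05 0 -1; 1.2 0 0 0 -1; 0 0 0 0 -1; 0 0 0 0 -1; 0 0 0 0 -1'; python3 -m inch '0.2 0 0 0 -1; 0.2 0 0 0 -1; 0.2 0 0 0 -1; 0 0 0 0 -1; 0 0 0 0 -1'
```

```text
time: 4.28
eef_pos: [0.5379, -0.1494, 0.0773]
ee_rot: [-0.426, 0.565, 0.425, 0.565]
force: [1.0, -0.4, 0.6]
grip_width: -0.0001
time: 4.7
eef_pos: [0.5378, -0.1494, 0.0706]
ee_rot: [-0.425, 0.565, 0.425, 0.565]
force: [0.7, 0.1, 1.4]
grip_width: -0.0002
```

Contact is near 0.072 m, and I'm pressing on.

```bash
python3 -m inch '0.1 0 0 0 -1; 0.1 0 0 0 -1; 0 0 0 0 -1; 0 0 0 0 -1'; python3 -m inch '0.1 0 0 0 -1; 0.05 0 0 0 -1; 0 0 0 0 -1; 0 0 0 0 -1';  python3 - <<'E'
from h import *
im=viewer.snapshot('side');cv2.imwrite('pics/s3.png',cv2.resize(im[200:380,300:500,::-1],None,fx=3,fy=3,interpolation=cv2.INTER_CUBIC))
print(arm.read_state()['force'],arm.read_state()['eef_pos'])
E
```

```text
time: 5.03
eef_pos: [0.5378, -0.1494, 0.0686]
ee_rot: [-0.425, 0.565, 0.425, 0.565]
force: [2.3, 0.1, 3.4]
grip_width: -0.0
time: 5.37
eef_pos: [0.5378, -0.1494, 0.0671]
ee_rot: [-0.425, 0.565, 0.425, 0.565]
force: [2.8, -0.8, 3.6]
grip_width: 0.0001
[ 1.21098036 -1.14355265  4.74811961] [ 0.53771037 -0.14939209  0.06707192]
```

View pics/s3.png

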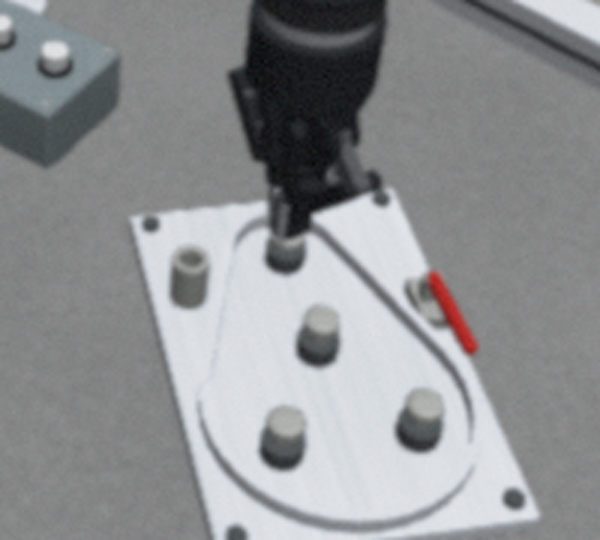

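The side view shows the tips centred on the head at crop (286,238), pushed in about 4.9 mm at roughly 4–4.7 N. That is past the 3 mm trip point. Now I'll release straight up and travel to the box.

```bash
python3 -m inch '-0.3 0 0 0 -1; -0.4 0 0 0 -1; -1 0 0 0 -1; -2 0 0 0 -1; -3 0 0 0 -1; -3 0 0 0 -1; -3 0 0 0 -1; -2 0 0 0 -1; 0 0 0 0 -1; 0 0 0 0 -1'; python3 to.py .49 .17 .22
python3 - <<'E'
from h import *
im=viewer.snapshot('side');cv2.imwrite('pics/s4.png',cv2.resize(im[200:380,300:500,::-1],None,fx=3,fy=3,interpolation=cv2.INTER_CUBIC))
E
```

```text
time: 6.25
eef_pos: [0.5371, -0.1492, 0.2151]
ee_rot: [-0.425, 0.565, 0.425, 0.565]
force: [0.6, 0.1, -0.1]
grip_width: 0.0
t 6.25 pos [ 0.5371 -0.1492  0.2151] F [ 0.56  0.12 -0.08] shift cm [-0.5  13.37 29.36]
```

View pics/s4.png

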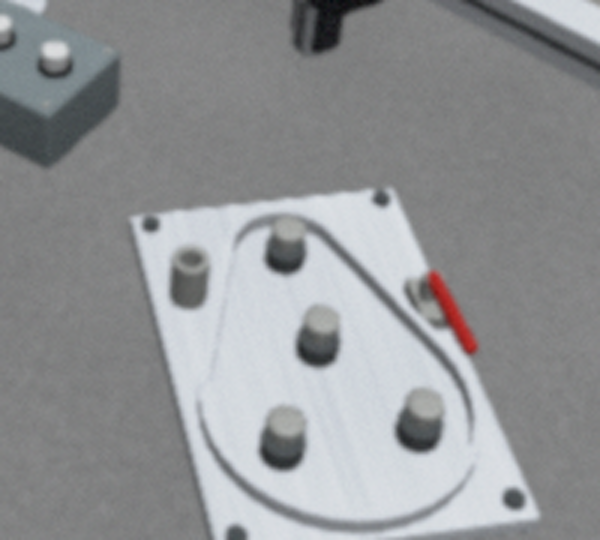

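The plunger has sprung fully back out, with its head at (286,232) as before, and nothing else has moved. Now to the box.

```bash
python3 -m inch '0 1.3 2.9 0 -1; 0 1.3 2.9 0 -1; 0 1.3 2.9 0 -1; 0 1.3 2.9 0 -1; 0 1.3 2.9 0 -1; 0 1.3 2.9 0 -1; 0 1.3 2.9 0 -1; 0 1.3 2.9 0 -1; 0 1.3 2.9 0 -1; 0 1.3 2.9 0 -1; 0 0 0 0 -1; 0 0 0 0 -1'
python3 - <<'E'
from h import *
s=arm.read_state();print(s['time'],s['eef_pos'],s['force'])
im=viewer.snapshot('wrist');cv2.imwrite('pics/w3.png',im[:,:,::-1])
M=R.from_quat(s['ee_rot']).as_matrix();np.savez('w3.npz',p=s['eef_pos'],M=M)
for t in('bar_key_top','mid_key'): print(t,[(d['uv'],d['confidence']) for d in find_in('wrist',t)])
E
```

```text
time: 7.3
eef_pos: [0.4908, 0.1663, 0.212]
ee_rot: [-0.426, 0.566, 0.426, 0.563]
force: [0.0, -0.2, 0.6]
grip_width: -0.0
7.3 [0.49081803 0.16628241 0.2119731 ] [ 0.04967354 -0.20294299  0.63261871]
bar_key_top [([128.0, 40.6], 0.84), ([363.7, 276.1], 0.68)]
mid_key [([288.1, 301.5], 0.96), ([190.7, 5.7], 0.89)]
```

View pics/w3.png

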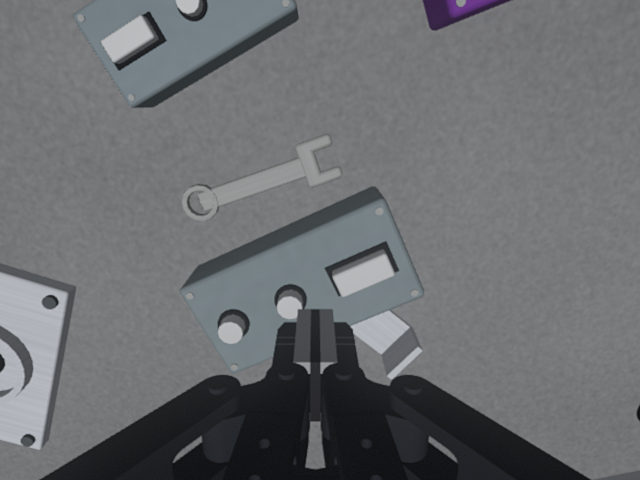

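The wrist view shows the large grey box with its bar key at (363,274) and round keys at (288,303) and (231,328). The small look-alike is at the top left and the wrench at (260,180). The bracket at (390,335) is beyond the box. Fitting the box pose next.

```bash
cat > fitb.py <<'E'
from h import *
from scipy.optimize import least_squares
top=viewer.get_calibration('top');side=viewer.get_calibration('side');w=wcal('w3.npz')
P={'bar':(0,.052,.071),'mid':(0,-.010,.071),'end':(0,-.062,.071),'np':(-.045,.09,.055),'nn':(-.045,-.09,.055),'pp':(.045,.09,.055),'pn':(.045,-.09,.055)}
ob={'w':(w,{'bar':(363.5,274),'mid':(289,303.5),'end':(231,328.5),'np':(381,196),'nn':(184,290),'pp':(423,294)}),
'top':(top,{'bar':(238.8,233),'mid':(267.7,228.8),'end':(292.3,224.8),'np':(224,256),'nn':(308,244.5),'pp':(219.5,217.5),'pn':(301.5,204.5)}),
'side':(side,{'bar':(277.5,198.5),'mid':(299,209),'end':(318,218),'np':(254.5,209),'nn':(315,237),'pp':(280,190.5),'pn':(339,219.5)})}
def pt(x,p): 
    c,s=np.cos(x[2]),np.sin(x[2]);return np.array([x[0]+c*p[0]-s*p[1],x[1]+s*p[0]+c*p[1],p[2]])
for use in(['w'],['top'],['side'],['w','top','side']):
    f=lambda x:np.concatenate([proj(ob[u][0],pt(x,P[k]))-v for u in use for k,v in ob[u][1].items()])
    r=least_squares(f,[.54,.14,.16],loss='soft_l1');print(use,r.x.round(4),'bar',pt(r.x,P['bar']).round(4),'res',np.abs(r.fun).max().round(1),np.sqrt(np.mean(r.fun**2)).round(2))
print(atz(w,(363.5,274),.071))
E
python3 fitb.py; python3 to.py .533 .184 .1
```

```text
['w'] [0.5436 0.1389 0.1686] bar [0.5348 0.1902 0.071 ] res 8.3 3.04
['top'] [0.543  0.1383 0.1509] bar [0.5351 0.1897 0.071 ] res 2.0 0.82
['side'] [0.5424 0.1324 0.1331] bar [0.5355 0.184  0.071 ] res 3.8 1.52
['w', 'top', 'side'] [0.5433 0.1383 0.1639] bar [0.5349 0.1896 0.071 ] res 9.1 2.2
[0.53504127 0.19036613 0.071     ]
t 7.45 pos [0.4919 0.1643 0.2128] F [-0.42  0.39 -0.33] shift cm [11.27 -3.42  3.06]
```

The wrist and top cameras agree on (0.535, 0.190). The side view is 6 mm off along the key's long direction, which is harmless. Going above the key and checking there.

```bash
python3 to.py .535 .1895 .1; python3 -m inch '0 -1.2 1.2 0 -1; 0 -1.2 1.2 0 -1; 0 -1.1 1.2 0 -1; 2.5 0 0 0 -1; 2.5 0 0 0 -1; 2.5 0 0 0 -1; 2.5 0 0 0 -1; 1.2 0 0 0 -1; 0 0 0 0 -1; 0 0 0 0 -1; 0 0 0 0 -1'; 
python3 - <<'E'
from h import *
s=arm.read_state()
im=viewer.snapshot('wrist');cv2.imwrite('pics/w4.png',im[:,:,::-1])
M=R.from_quat(s['ee_rot']).as_matrix();np.savez('w4.npz',p=s['eef_pos'],M=M)
c=wcal('w4.npz');print(proj(c,[.535,.1895,.071]))
im=viewer.snapshot('side');cv2.imwrite('pics/s5.png',cv2.resize(im[150:270,210:390,::-1],None,fx=4,fy=4,interpolation=cv2.INTER_CUBIC))
E
python3 to.py .535 .1895 .071
```

```text
t 7.45 pos [0.4919 0.1643 0.2128] F [-0.42  0.39 -0.33] shift cm [11.27 -3.46  3.64]
time: 8.37
eef_pos: [0.5372, 0.1897, 0.1027]
ee_rot: [-0.425, 0.565, 0.425, 0.566]
force: [0.5, 0.5, -0.2]
grip_width: 0.0004
[314.55720252 289.59328201]
t 8.4667 pos [0.5375 0.1903 0.1033] F [-1.04  1.09  0.38] shift cm [ 3.23  0.23 -0.15]
```

View pics/w4.png

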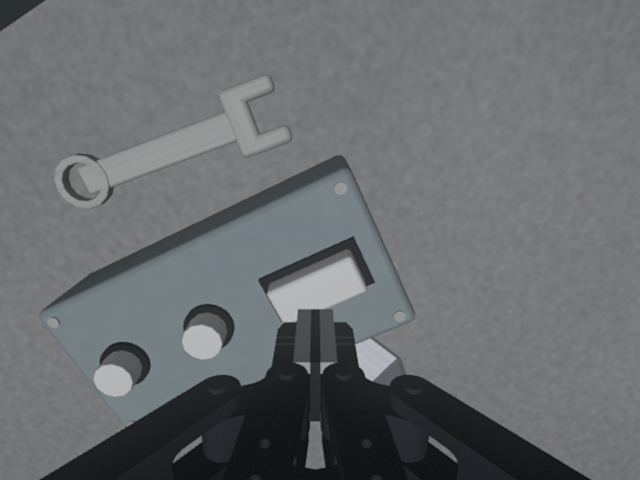

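View pics/s5.png

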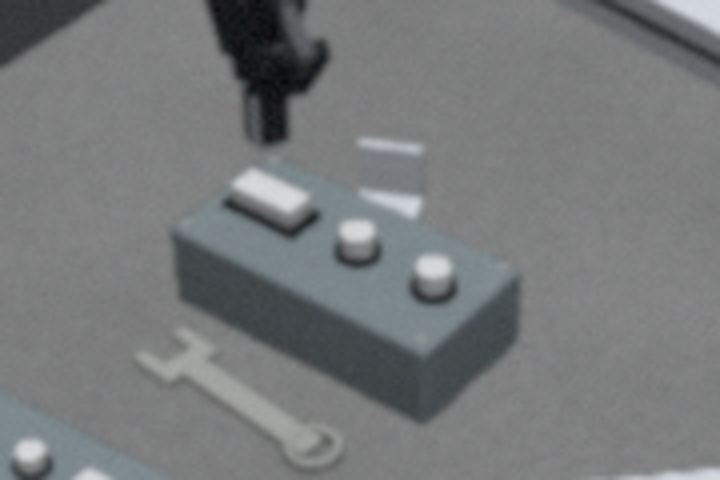

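The bar key's centre is about (317,288) against a predicted (315,290), so it is well aligned. I'll correct 2 mm and descend.

```bash
python3 -m inch '1.3 0.2 -0.05 0 -1; 1.2 0 0 0 -1; 0 0 0 0 -1; 0 0 0 0 -1; 0 0 0 0 -1'; python3 -m inch '0.2 0 0 0 -1; 0.2 0 0 0 -1; 0.2 0 0 0 -1; 0 0 0 0 -1; 0 0 0 0 -1'
```

```text
time: 8.88
eef_pos: [0.5349, 0.1907, 0.0779]
ee_rot: [-0.425, 0.564, 0.425, 0.566]
force: [-0.4, 0.3, -1.1]
grip_width: -0.0001
time: 9.3
eef_pos: [0.5345, 0.1905, 0.071]
ee_rot: [-0.425, 0.565, 0.425, 0.565]
force: [-0.0, 0.8, 0.5]
grip_width: 0.0002
```

```bash
python3 -m inch '0.1 0 0 0 -1; 0 0 0 0 -1; 0 0 0 0 -1; 0 0 0 0 -1'
```

```text
time: 9.63
eef_pos: [0.5344, 0.1905, 0.07]
ee_rot: [-0.425, 0.565, 0.425, 0.565]
force: [-0.6, 0.8, 2.1]
grip_width: -0.0006
```

```bash
python3 -m inch '0.1 0 0 0 -1; 0.1 0 0 0 -1; 0.1 0 0 0 -1; 0 0 0 0 -1; 0 0 0 0 -1; 0 0 0 0 -1';  python3 - <<'E'
from h import *
f=[]
im=viewer.snapshot('side');f.append(arm.read_state());cv2.imwrite('pics/s6.png',cv2.resize(im[150:270,210:390,::-1],None,fx=4,fy=4,interpolation=cv2.INTER_CUBIC))
viewer.snapshot('top');f.append(arm.read_state())
for s in f:print(s['force'],s['eef_pos'])
E
```

```text
time: 10.13
eef_pos: [0.5344, 0.1905, 0.067]
ee_rot: [-0.425, 0.565, 0.425, 0.565]
force: [-0.2, -0.9, 4.0]
grip_width: -0.0002
[ 0.51193575 -0.7836105   3.67131406] [0.53441021 0.19052814 0.0670277 ]
[ 0.68191304 -0.37470844  4.14476241] [0.53443202 0.19052569 0.06703317]
```

View pics/s6.png

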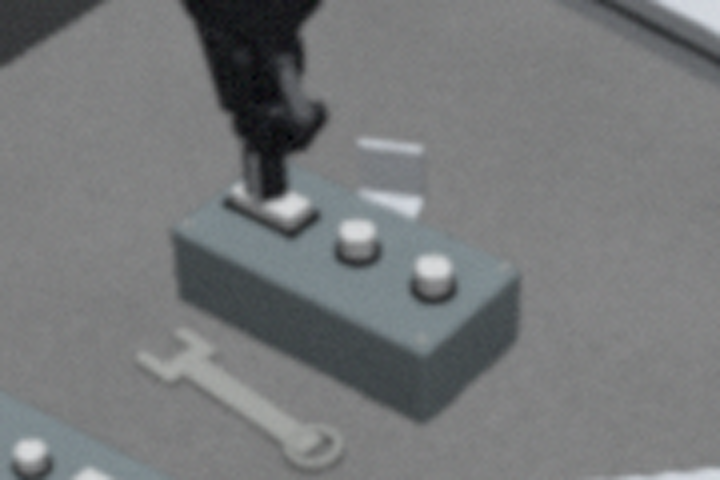

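The depth is about 4.0 mm at roughly 3.9 N, only a thin margin over the 3.6 N trip. I'll go 0.8 mm deeper, then release.

```bash
python3 -m inch '0.08 0 0 0 -1; 0 0 0 0 -1; 0 0 0 0 -1; 0 0 0 0 -1'; python3 -m inch '-0.3 0 0 0 -1; -0.4 0 0 0 -1; -1 0 0 0 -1; -2 0 0 0 -1; -3 0 0 0 -1; -3 0 0 0 -1; -3 0 0 0 -1; -2 0 0 0 -1; 0 0 0 0 -1; 0 0 0 0 -1'
python3 - <<'E'
from h import *
im=viewer.snapshot('side');cv2.imwrite('pics/s7.png',im[:,:,::-1]);b=cv2.imread('pics/side0.png')
d=cv2.absdiff(cv2.GaussianBlur(im[:,:,::-1],(5,5),0),cv2.GaussianBlur(b,(5,5),0)).max(2)
for n,(a,e,f,g) in {'nest':(255,395,335,490),'box':(188,255,240,345),'bracket':(180,210,296,325),'wrench':(228,270,240,300)}.items(): print(n,d[a:e,f:g].max(),(d[a:e,f:g]>30).sum())
print(arm.read_state()['time'],arm.read_state()['force'],arm.read_state()['eef_pos'])
E
```

```text
time: 10.57
eef_pos: [0.5344, 0.1905, 0.0662]
ee_rot: [-0.425, 0.565, 0.425, 0.565]
force: [0.7, 0.5, 4.8]
grip_width: 0.0001
time: 11.4
eef_pos: [0.5346, 0.1905, 0.2144]
ee_rot: [-0.425, 0.564, 0.425, 0.566]
force: [-0.2, -0.2, -1.3]
grip_width: 0.0001
nest 5 0
box 5 0
bracket 5 0
wrench 4 0
11.45 [-0.42875819 -0.68986948  0.09509655] [0.5336507  0.19017436 0.21293836]
```

View pics/s7.png

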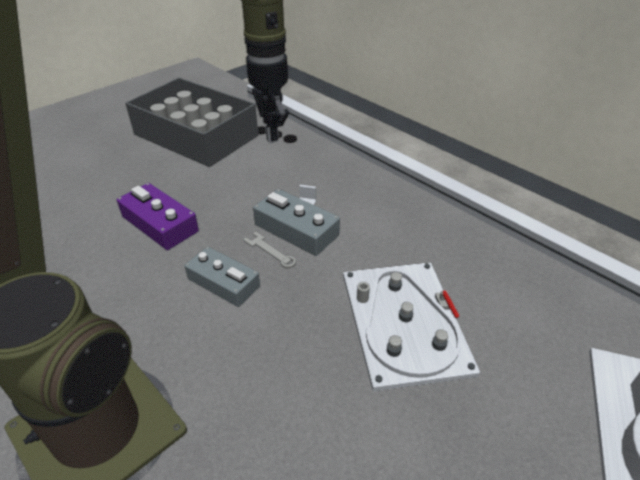

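The scene matches the start image: the key is back out at (278,199) and the plunger at (396,276). The arm is clear, so I'm handing in.

```bash
python3 -c "
from workcell import arm
print(arm.job_done())"
```

```text
the job is handed in; nothing more can be done
None
```

I pressed the narrow-end plunger first, then the bar key on the large grey box, and handed the job in at about 11.5 s. I had no direct readout of either switch, so that both tripped is judged from depth and force:

| Pressed | Depth | Force | Trips at |
|---|---|---|---|
| Narrow-end plunger | about 4.9 mm | about 4–4.7 N | 3 mm, about 3 N |
| Bar key | about 4.8 mm | about 4.8 N | 3 mm, about 3.6 N |

- **Last checks:** the final side picture matched the first with no visible change at the nest, box, bracket and wrench. The plunger and key were back out, and the arm was about 14 cm clear above the key.
- **Disagreement:** the side camera placed the bar key about 6 mm off along its long direction. I followed the wrist and top cameras, which agreed, and the close-up pictures confirmed that position.

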